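Snap the keeper clip on the bench rail and close up the flux pot carrier

ROBOT

A 7-joint arm with a two-finger parallel gripper is mounted at the origin on the work surface. World frame = base frame: x ahead of the robot, y to its left, z up, the work surface at z = 0. Lengths are in mm, angles in rad, forces in N, time in s.
With the tool pointing down it reaches from about 350 to 900 mm from the base axis. Payload 19.9 kg.
Tool frame: the origin (TCP) lies midway between the tips of the shut fingers; the grasp point (between the pads) lies 19 mm behind it; z points along the fingers, y is the line along which they close (so a half turn about z gives the same grasp; the last joint's range is limited). The gripper opens to 94 mm and grips with 3 to 60 N. Pads are 16 mm wide; open, the fingers measure 119 mm over their backs; the gripper's body (75 mm by 177 mm) begins 78 mm behind the grasp point.
Start: joints at [-0.042, 0.417, -0.01, 1.614, 0.005, 1.111, -0.053], TCP at [624.979, 0.002, 205.425] pointing down, gripper open.
Joint ranges: [-2.81, 2.81], [-0.39, 2.02], [-1.27, 1.25], [0.06, 2.57], [-1.19, 4.33], [0.19, 2], [-2.82, 2.82]. Speed limits (rad/s): [1.89, 1.89, 2.39, 2.39, 3.01, 3.01, 3.01].

INTERFACE

Orientations are given as a rotation vector (axis times angle).
In Python, from bench import readout, cams, ctrl gives the robot as it stands. The module is installed in compiled form; this text tells all that it offers.
- The arm moves only by the tool play_rows, never from a script. Its argument "moves" is one flat list of numbers, 5 for each row, row after row: the shift along the world's x, y, z in m, then the turn about the world's z in degrees, then the opening in per cent of the stroke, from 0 (shut) to 100 (fully open). A call has 1 to 20 rows; each row is the pose to reach, as a shift and turn from the pose commanded when the call began; what a row does not reach only later rows make up. A row lasts 1/10 s, in which the tool goes at most 50 mm and 8.59 degrees, less where a joint would pass 70% of its speed; a pose out of reach is approached as far as the arm can. A call with a gripper value outside its range is refused whole. The fingers move at their own pace and stop on an object; the grip force is fixed at half the most. Time passes only in rows, so rows that repeat a pose let the fingers close. It gives the time, the measured TCP pose, the force, the opening and the grip force at its end, in the units of the state.
- readout.observe(): the state, without advancing time (a new reading comes with each control period).
- cams.read_camera(name): name is "scene" or "side" or "wrist"; returns a dict with "image" (400x640x3 uint8, red, green, blue), "K" (3x3 intrinsics, pixels), "R" (3x3) and "t" (3): a world point X has camera coordinates R X + t. Camera axes: x right, y down, z forward; pixel columns grow to the right and rows downward; lengths in mm; the calibration is good to about 2 mm. A picture is of the moment at which its call begins. There is no depth.
- ctrl.close_job(): hands the job in; it is judged then, once.
The state is a dict: "t": time; "joint_pos": joint angles; "joint_velocities": joint speeds; "effort": joint torques, N m; "tcp_pos": TCP position; "ee_rot": TCP orientation; "ft_force": force on the tool from outside, world axes, zero at the start; "moment": the same for the moment, N m; "finger_gap": opening from 0.0 (shut) to 1.0 (fully open); "finger_force": force on a finger pad.
Only numpy, scipy, OpenCV 4.12 (cv2) and the standard library are available. Lean on these libraries where they do the work, as an engineer would, in place of code of your own. Each camera call takes 0.05 s, during which the arm holds its last target. There are 200 camera calls.

TASK

The flux pot carrier slides about loose on its bench rail. Take the orange keeper clip from the green mat and press it down over the rail, fin upright, until it snaps fully home, and leave it snug against the end of the carrier's sleeve that faces away from the red stop collar, with the carrier right up against the collar, so that nothing is left to slide. Feel for the snap and for the stop: do not lean hard on the rail or ram the carrier, and leave the other things lying on the bench where they are.

Things in the scene. Friction and masses are not known exactly. Their poses are not given: they have to be found in the camera images.
- clip: Orange moulded keeper clip, loose, standing on the mat on its two sprung arms, mouth down; about 55 g. Origin on the axis of its 25 mm bore; z up through the fin, y along the bore (26 mm long), x across the mouth. Feet tips 17.5 mm below the origin, 36 mm wide over them. The arms' narrowest gap, 19 mm, is 8 mm below the origin and must spring open to 25 mm to pass the rail.
- clip_fin (a point): Middle of the clip's thumb fin, 32.5 mm above the clip's origin; axes as the clip's. The fin is 14 mm thick (x), 26 mm long (y), 24 mm high, and stands on the crown, 30 mm wide (x), whose flat top is 12 mm below this point and leaves a shoulder 8 mm wide either side of the fin.
- rail_axis (a point): Point on the axis of the rail half way between its brackets, 95 mm above the bench; y along the rail, z up. The clip is home when its origin lies on this axis: pushed from above, its arms touch about 17 mm over that, take 8 to 14 N to spring past the widest point, pull it home over the last few mm and then it is stopped solid. On the rail it slides with 2 to 4 N; pulled up with 11 N it comes off.
- carrier: Flux pot carrier: aluminium sleeve, 34 mm diameter, 60 mm long, on the rail, with a shelf and yellow pot on the robot's side (97 mm out from the axis, nothing over 17 mm above it). Origin on the rail's axis in the middle of the sleeve, y along the rail; ends at y = -30 mm and +30 mm. Slides with about 2 N until its +y end meets the stop collar.
- rail: The fixed rail: stainless tube, 25 mm diameter, on two brackets with black blocks (the one at -y ends at y = -208 mm; 18 mm over the axis). Origin on the bench under its middle, y along it. Bare between that block and the carrier. The red stop collar (40 mm diameter, 16 mm long) is clamped somewhere beyond the carrier, its face towards the carrier between y = 90 and 190 mm: to be seen or felt.
- tub: Bystander: loose yellow flux tub with a white lid, 60 mm diameter, 33 mm high; origin under its centre.
- driver: Bystander: loose screwdriver with a red handle, about 170 mm long, lying down.
- brush: Bystander: loose cleaning brush with a green handle, about 170 mm long, lying down.
- board: Bystander: loose green circuit board 70 by 45 mm, 5 mm high; origin under its centre.
There are look-alikes about, which are no part of the job. Several things look just like the clip: the one meant starts farthest to the robot's left.

How it is judged (in metres and radians):
On the way:
1. the clip has snapped fully home on the rail, upright and square to it (x of clip in the frame of rail_axis between -0.003 and 0.003 m and z of clip in the frame of rail_axis between -0.002 and 0.002 m and angle between the y axis of clip and the y axis of rail_axis, either way round below 0.1 rad and angle between clip's own z axis and vertical below 0.2 rad), for 0.2 s.
At the end, for the whole second after the job is handed in: The clip sits home on the rail (origin within 3 mm of the rail's axis sideways, 2 mm in height), square within 0.1 rad and upright within 0.2 rad; the carrier is within 2 mm of the stop collar, the clip within 2.5 mm of the sleeve's end away from the collar; all at rest and released (all of step 1 and y of collar_c0 in the frame of carrier below 0.04 m and y of clip in the frame of carrier between -0.0455 and -0.04 m and linear speed of clip below 0.01 m/s); the robot touches nothing.
It fails at once if the clip is pressed on the rail with more than about 30 N (all its contacts on the tube together over 50 N, of which its own squeeze is about 20 N) (contact force between clip and rail_c0 above 50 N).
It fails at once if the carrier is pushed with more than 20 N (contact force between carrier and clip above 20 N or contact force between carrier and the fingers above 20 N or contact force between carrier and the arm above 20 N).
It fails at once if a bystander is moved by more than 15 mm (distance of any of tub, driver, brush, board from where it was at the start of the episode above 0.015 m).
It also fails if it takes over 67 s, if anything falls off the work surface, if the arm or the gripper's body presses on something with over 40 N, if the wrist force passes 120 N, or if a joint passes its speed limit or range.

## Working session

There is one attempt and no reset: what is moved stays moved. The work goes in short steps, Python scripts to look and compute and a tool call to move; the robot and the scene stay as the last step left them, time stands still between calls to the robot, and variables do not carry over. Pictures are saved under pics/ and viewed, at most 13 in all, crops included, and the job is handed in when it is done.

Besides the shell and the picture viewer there is one more tool, called by a JSON object that holds its "method" and its "body". play_rows: Moves the arm, as the interface text tells. Its arguments: {"type":"object","properties":{"moves":{"type":"array","items":{"type":"number"}}},"required":["moves"]}

```bash
mkdir -p pics; cat > h.py <<'E'
import numpy as np, cv2
from bench import readout, cams, ctrl
def ray(c,u,v):
    d=c["R"].T@np.linalg.solve(c["K"],[u,v,1.]); o=-c["R"].T@c["t"]; return o,d/np.linalg.norm(d)
def onz(c,u,v,z):
    o,d=ray(c,u,v); return o+d*(z-o[2])/d[2]
def proj(c,X):
    p=c["K"]@(c["R"]@np.array(X,float)+c["t"]); return p[:2]/p[2]
def tri(c1,p1,c2,p2):
    o1,d1=ray(c1,*p1);o2,d2=ray(c2,*p2)
    s=np.linalg.lstsq(np.c_[d1,-d2],o2-o1,rcond=None)[0]
    a,b=o1+s[0]*d1,o2+s[1]*d2; return (a+b)/2,np.linalg.norm(a-b)
def save(n,im): cv2.imwrite("pics/"+n+".png",im[:,:,::-1])
E
python3 - <<'E'
from h import *
import pickle
C={n:cams.read_camera(n) for n in("scene","side","wrist")}
pickle.dump(C,open("c0.pkl","wb"))
for n in C: save(n+"0",C[n]["image"]); print(n,(-C[n]["R"].T@C[n]["t"]).round(),C[n]["R"].round(2).tolist())
o=readout.observe(); print(o)
E
```

```text
scene [1044.  470.  814.] [[-0.75, 0.66, 0.02], [0.44, 0.52, -0.74], [-0.5, -0.54, -0.68]]
side [ 170. -886.  935.] [[0.92, -0.4, 0.01], [-0.28, -0.65, -0.71], [0.29, 0.65, -0.71]]
wrist [626.  79. 385.] [[1.0, 0.0, -0.0], [0.0, -0.96, 0.27], [-0.0, -0.27, -0.96]]
{'t': 0.15, 'joint_pos': array([-0.04151775,  0.4178232 , -0.01029401,  1.61399645,  0.00472207,
        1.11070609, -0.05297916]), 'joint_velocities': array([ 0.00014215, -0.00272914,  0.00086868, -0.00228887,  0.00139717,
       -0.00069511, -0.0017981 ]), 'effort': array([ 7.99236568e-04, -8.51532197e+01,  6.39362633e-01, -4.26137459e+01,
       -4.88919730e-02,  1.71691604e-02,  1.51774425e-04]), 'tcp_pos': array([ 6.24727057e+02, -9.03964802e-03,  2.04994152e+02]), 'ee_rot': array([-2.22098597e+00, -2.22109187e+00,  1.11642109e-03]), 'ft_force': array([-0.32081065, -0.60863687,  0.84854587]), 'moment': array([0.02083536, 0.05312091, 0.04808621]), 'finger_force': 0.0, 'finger_gap': 1.0009023058339077}
```

View pics/scene0.png

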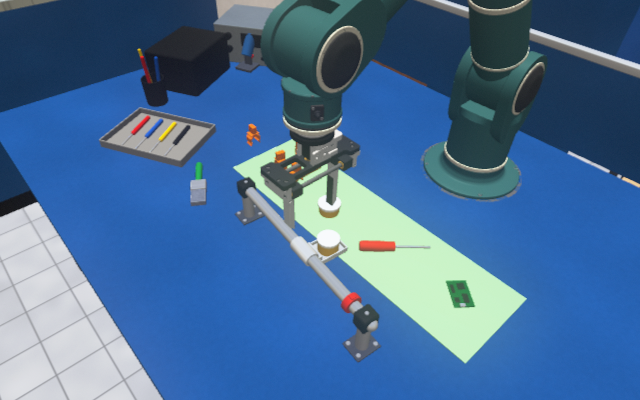

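View pics/side0.png

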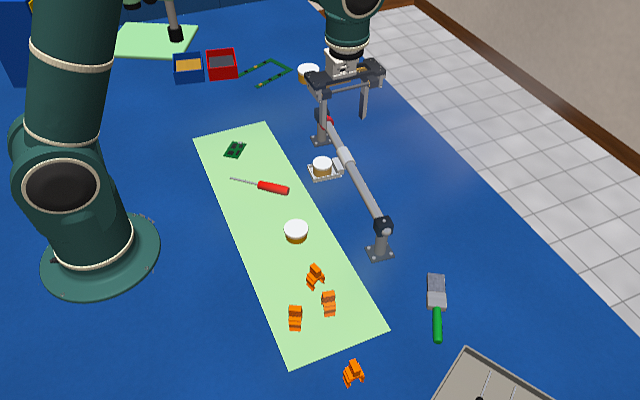

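Side view shows four orange clips at px (315,275), (329,302), (295,318) on the mat and (353,373) off it; the scene shows the rail, the red collar at (351,301) and the carrier at (305,248).

```bash
python3 - <<'E'
from h import *
import pickle
C=pickle.load(open("c0.pkl","rb"))
for n in("side","scene"):
    c=C[n]; hsv=cv2.cvtColor(c["image"],cv2.COLOR_RGB2HSV)
    m=cv2.inRange(hsv,(6,170,90),(18,255,255))
    k,l,s,ce=cv2.connectedComponentsWithStats(m)
    for i in range(1,k):
        if s[i,4]>25: print(n,ce[i].round(1),s[i],onz(c,*ce[i],32).round())
# rail points
side,sc=C["side"],C["scene"]
print("carrier",onz(side,345,156,112),onz(sc,303,247,112)," collar sc",onz(sc,351,301,95))
im=side["image"]
save("crop_clips",cv2.resize(im[250:400,260:400],None,fx=4,fy=4,interpolation=cv2.INTER_CUBIC))
save("crop_rail",cv2.resize(sc["image"][165:365,225:405],None,fx=3,fy=3,interpolation=cv2.INTER_CUBIC))
E
```

```text
side [395.3   3.6] [379   0  35  11 225] [1299.  874.   32.]
side [314.  275.9] [306 263  19  28 290] [ 430. -280.   32.]
side [328.5 302.5] [321 290  15  27 278] [ 431. -355.   32.]
side [294.7 317.6] [289 305  13  26 314] [ 351. -360.   32.]
side [352.5 372.5] [343 359  22  29 354] [ 408. -514.   32.]
scene [251.  134.9] [247 132  11   8  47] [ 417. -514.   32.]
scene [279.6 152.6] [276 151   8   4  28] [ 406. -386.   32.]
carrier [626.99650337 -20.94131785 112.        ] [637.98999247  -7.74310675 112.        ]  collar sc [647.50289617 145.02926151  95.        ]
```

View pics/crop_clips.png

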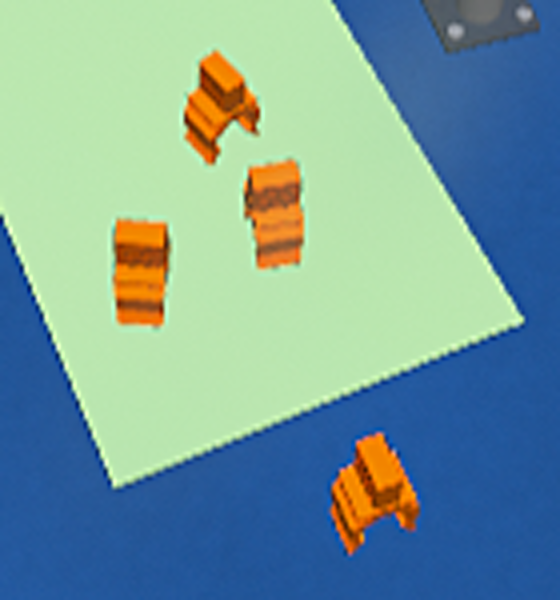

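View pics/crop_rail.png

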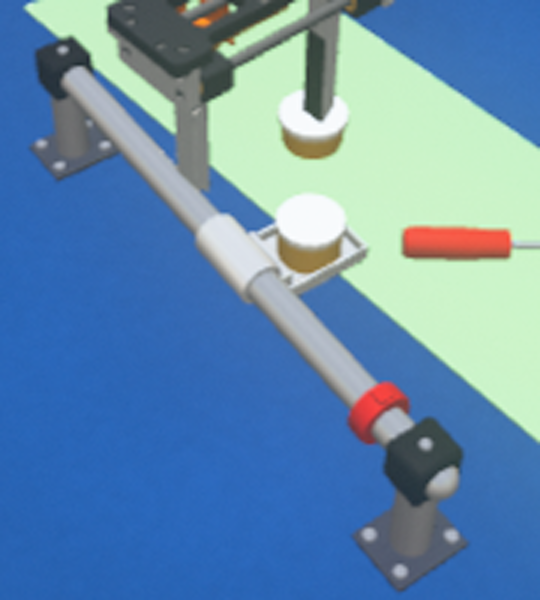

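The one meant is the clip at side px (314,276) → about (430,-280). The others lie at y≈-355 (328,302), y≈-360 (295,318) and y≈-514 (352,372, off the mat), so it is the farthest left and it is on the mat. The crop confirms it stands fin up and turned. I'll move over it to look with the wrist camera.

{"method": "play_rows", "body": {"moves": [-0.04,-0.05,0,0,100,-0.08,-0.1,0,0,100,-0.11,-0.15,0,0,100,-0.14,-0.19,0,0,100,-0.17,-0.23,0,0,100,-0.19,-0.26,0,0,100,-0.195,-0.27,0,0,100,-0.195,-0.27,0,0,100,-0.195,-0.27,0,0,100,-0.195,-0.27,0,0,100,-0.195,-0.27,0,0,100]}}

```text
t: 1.25
tcp_pos: [430.7, -268.9, 205.3]
ee_rot: [-2.219, -2.223, -0.0]
ft_force: [0.2, -0.3, -1.2]
finger_gap: 0.997
finger_force: 0.0
```

```bash
python3 - <<'E'
from h import *
import pickle
C={n:cams.read_camera(n) for n in("scene","side","wrist")}
pickle.dump(C,open("c1.pkl","wb"))
c=C["wrist"]; save("wrist1",c["image"]); print(c["K"])
hsv=cv2.cvtColor(c["image"],cv2.COLOR_RGB2HSV)
m=cv2.inRange(hsv,(6,170,60),(18,255,255))
k,l,s,ce=cv2.connectedComponentsWithStats(m)
for i in range(1,k):
    if s[i,4]>100: print(ce[i].round(1),s[i],onz(c,*ce[i],45).round())
print(readout.observe()["tcp_pos"])
E
```

```text
[[336.80825783   0.         316.3885788 ]
 [  0.         336.80825783 194.0678642 ]
 [  0.           0.           1.        ]]
[317.1 187.6] [299 168  35  39 861] [ 432. -279.   45.]
[316.1 246. ] [302 224  27  44 905] [ 431. -346.   45.]
[248.9 250. ] [230 227  37  47 932] [ 357. -351.   45.]
[299.2 370.8] [287 357  27  35 653] [ 411. -512.   45.]
[ 430.39902098 -269.35393426  205.35495114]
```

View pics/wrist1.png

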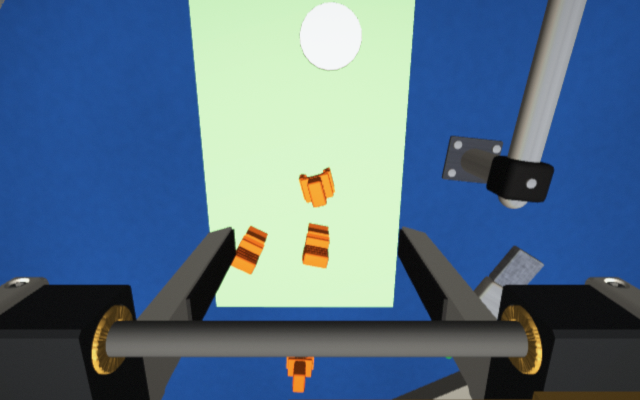

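The wrist view shows the target clip at (317,187), its fin turned a little; the neighbours are at (316,246) and (249,250), clear of the fingers' path. I'll enlarge it and measure the fin's yaw.

```bash
python3 - <<'E'
from h import *
import pickle
C=pickle.load(open("c1.pkl","rb")); c=C["wrist"]
im=c["image"]
a=cv2.resize(im[160:215,290:345],None,fx=8,fy=8,interpolation=cv2.INTER_CUBIC)
b=cv2.resize(C["scene"]["image"][165:365,225:345],None,fx=2.2,fy=2.2,interpolation=cv2.INTER_CUBIC)
save("clip_w",a)
hsv=cv2.cvtColor(im,cv2.COLOR_RGB2HSV)
m=cv2.inRange(hsv,(6,170,60),(18,255,255))
for y in range(166,208): print(y,' '.join("%3d"%(hsv[y,x,2] if m[y,x] else 0) for x in range(298,336)))
E
```

```text
166   0   0   0   0   0   0   0   0   0   0   0   0   0   0   0   0   0   0   0   0   0   0   0   0   0   0   0   0   0   0   0   0   0   0   0   0   0   0
167   0   0   0   0   0   0   0   0   0   0   0   0   0   0   0   0   0   0   0   0   0   0   0   0   0   0   0   0   0   0   0   0   0   0   0   0   0   0
168   0   0   0   0   0   0   0   0   0   0   0   0   0   0   0   0   0   0   0   0   0   0   0   0   0   0   0   0   0   0 174   0   0   0   0   0   0   0
169   0   0   0   0   0   0   0   0   0   0   0   0   0   0   0   0   0   0   0   0   0   0   0   0   0   0   0   0 114 132 150   0   0   0   0   0   0   0
170   0   0   0   0   0   0   0   0   0   0   0   0   0   0   0   0   0   0   0   0   0   0   0   0   0   0 197 140 112 116 118 143   0   0   0   0   0   0
171   0   0   0   0   0   0   0   0   0   0   0   0   0   0   0   0   0   0   0   0   0   0   0   0   0 211 203 154 156 183 184 205   0   0   0   0   0   0
172   0   0   0   0   0   0   0   0   0   0   0   0   0   0   0   0   0   0   0   0   0   0   0   0   0 163 163 186 199 225 234 240   0   0   0   0   0   0
173   0 
[... 4751 characters left out ...]
 246 246 246 246 246 246 246 244 235   0   0   0   0   0   0   0   0   0   0
204   0   0   0   0   0   0   0   0   0   0   0   0   0   0   0 240 246 246 246 246 246 246 246 245 244 243 242   0   0   0   0   0   0   0   0   0   0   0
205   0   0   0   0   0   0   0   0   0   0   0   0   0   0   0 238 244 246 246 245 244 243 243   0   0   0   0   0   0   0   0   0   0   0   0   0   0   0
206   0   0   0   0   0   0   0   0   0   0   0   0   0   0   0   0 240 243 243   0   0   0   0   0   0   0   0   0   0   0   0   0   0   0   0   0   0   0
207   0   0   0   0   0   0   0   0   0   0   0   0   0   0   0   0   0   0   0   0   0   0   0   0   0   0   0   0   0   0   0   0   0   0   0   0   0   0
```

View pics/clip_w.png

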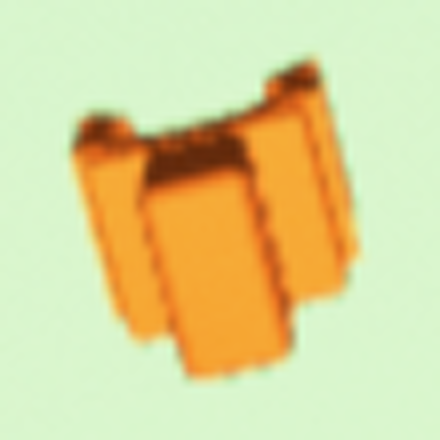

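The enlarged crop shows the clip upright on both arms, with fin-top corners at crop (145,195), (248,175), (292,352) and (190,378).

```bash
python3 - <<'E'
from h import *
import pickle
C=pickle.load(open("c1.pkl","rb")); c=C["wrist"]
P=[onz(c,290+(u)/8,160+(v)/8,62) for u,v in((145,190),(248,170),(292,352),(190,378))]
P=np.array(P)[:,:2]; print(P.round(1)); print("centre",P.mean(0),"sides",np.linalg.norm(np.roll(P,-1,0)-P,axis=1))
d=(P[1]-P[2]+P[0]-P[3]); print("yaw of y axis off +y",np.degrees(np.arctan2(-d[0],d[1])))
d=(P[1]-P[0]+P[2]-P[3]); print("yaw x",np.degrees(np.arctan2(d[1],d[0])))
def prof(c,a,b,n=10,h=16):
    g=cv2.cvtColor(c["image"],cv2.COLOR_RGB2HSV)[:,:,1].astype(np.float32)
    a,b=map(np.array,(a,b)); d=(b-a)/np.linalg.norm(b-a); nrm=np.array([-d[1],d[0]]); out=[]
    s=np.arange(-h,h,.25)
    for f in np.linspace(0,1,n):
        p=a+f*(b-a); q=(p+s[:,None]*nrm).astype(np.float32)
        v=cv2.remap(g,q[:,0][None],q[:,1][None],cv2.INTER_LINEAR)[0]
        i=s[v<110]; i=i[np.abs(i)<h]
        if len(i): mid=p+nrm*(i.min()+i.max())/2; out.append((*onz(c,*mid,95)[:2],i.max()-i.min()))
    return np.array(out)
s=C["scene"]
for n,a,b in(("A",(258.,201.),(288.,231.)),("B",(316.,263.),(341.,289.))):
    o=prof(s,a,b,h=9); print(n,o.round(1).tolist())
w=prof(c,(571.,5.),(528.,150.),h=28); print("wrist",w.round(1).tolist())
save("scene1",cv2.resize(s["image"][165:365,225:405],None,fx=3,fy=3,interpolation=cv2.INTER_CUBIC))
E
```

```text
[[ 423.2 -271.1]
 [ 435.9 -268.5]
 [ 441.5 -292. ]
 [ 428.7 -295.5]]
centre [ 432.31721549 -281.77493854] sides [12.959043   24.1530003  13.26751855 24.99767227]
yaw of y axis off +y 13.176283124282513
yaw x 13.274767046518894
A [[618.9, -197.4, 14.8], [619.8, -183.1, 14.8], [621.3, -168.7, 14.2], [619.9, -155.5, 12.0], [619.4, -142.2, 11.5], [620.6, -128.6, 11.2], [622.0, -115.0, 11.2], [623.8, -101.6, 11.5], [624.6, -88.7, 11.5], [626.3, -75.7, 11.8]]
B [[633.9, 31.2, 15.5], [634.7, 40.6, 15.5], [639.5, 50.5, 12.5], [640.4, 59.8, 12.8], [641.4, 68.9, 12.5], [642.7, 77.9, 12.5], [643.4, 86.8, 13.0], [644.0, 95.5, 13.0], [645.2, 104.2, 13.0], [645.9, 112.8, 13.0]]
wrist [[622.0, -118.9, 41.0], [622.4, -130.7, 36.8], [621.1, -142.2, 36.2], [619.9, -154.1, 35.5], [618.8, -166.3, 35.5], [617.4, -178.8, 35.0], [616.0, -191.6, 34.5], [614.8, -204.7, 34.0], [613.3, -218.2, 33.5], [608.0, -230.9, 42.2]]
```

View pics/scene1.png

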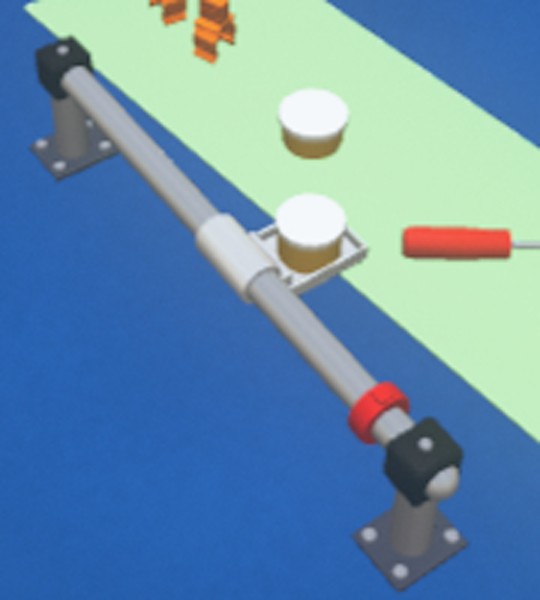

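The rail runs about 6° clockwise of world y, with its axis near x = 621.5 at y = -130, and the two views agree to 2 mm. The scene image shows the sleeve at crop (237,257) and the collar at (380,411). The fin measures 13×24.5 mm against 14×26, so I'll grasp it at 13° turn.

{"method": "play_rows", "body": {"moves": [0.002,-0.012,-0.04,8,100,0.002,-0.012,-0.08,13,100,0.002,-0.012,-0.11,13,100,0.002,-0.012,-0.13,13,100,0.002,-0.012,-0.145,13,100,0.002,-0.012,-0.155,13,100,0.002,-0.012,-0.161,13,100,0.002,-0.012,-0.165,13,100,0.002,-0.012,-0.165,13,100,0.002,-0.012,-0.165,13,100]}}

```text
t: 2.4
tcp_pos: [432.2, -282.1, 40.9]
ee_rot: [1.955, 2.458, 0.0]
ft_force: [0.6, 0.0, 1.0]
finger_gap: 1.002
finger_force: 0.0
```

{"method": "play_rows", "body": {"moves": [0,0,0,0,60,0,0,0,0,40,0,0,0,0,25,0,0,0,0,10,0,0,0,0,0,0,0,0,0,0,0,0,0,0,0,0,0,0,0,0,0,0,0,0,0,0,0,0,0,0]}}

```text
t: 3.4
tcp_pos: [432.6, -282.3, 40.9]
ee_rot: [1.955, 2.458, 0.0]
ft_force: [-5.9, -0.0, 15.5]
finger_gap: 0.188
finger_force: 18.6
```

{"method": "play_rows", "body": {"moves": [0,0,0,0,0,0,0,0,0,0,0,0,0,0,0]}}

```text
t: 3.7
tcp_pos: [432.3, -282.5, 41.0]
ee_rot: [1.955, 2.457, -0.0]
ft_force: [-2.8, -0.4, 11.0]
finger_gap: 0.146
finger_force: 37.4
```

```bash
python3 - <<'E'
from h import *
C={n:cams.read_camera(n) for n in("side","wrist")}
a=C["side"]["image"][200:330,240:400]; b=C["wrist"]["image"][140:270,220:420]
f=lambda x:cv2.resize(x,None,fx=4,fy=4,interpolation=cv2.INTER_CUBIC)[:520,:640]
save("grasp",cv2.resize(np.hstack([f(a)[:, :390*1],f(b)[:,150:560]]),None,fx=1,fy=1))
print(readout.observe())
E
```

```text
{'t': 3.8, 'joint_pos': array([ 0.43764418,  0.45510622,  0.09868952,  2.01119561, -0.06872295,
        0.67717857,  0.80652608]), 'joint_velocities': array([-7.35957182e-04, -1.04614012e-03,  1.39520881e-04, -1.16724958e-05,
       -1.52017380e-04,  3.12800832e-04, -2.59933696e-03]), 'effort': array([-7.36258943e-01, -7.04435921e+01,  1.74085859e+00, -2.76851803e+01,
       -3.09226848e-01, -3.78986634e-01,  3.87594482e-03]), 'tcp_pos': array([ 432.33745757, -282.52282409,   41.05388985]), 'ee_rot': array([ 1.95523919e+00,  2.45743847e+00, -1.67096184e-04]), 'ft_force': array([-1.71065758, -0.54313773, 10.64142482]), 'moment': array([-0.0764179 ,  0.46041464,  0.03862037]), 'finger_force': 37.41598100750707, 'finger_gap': 0.14609993812858588}
```

View pics/grasp.png

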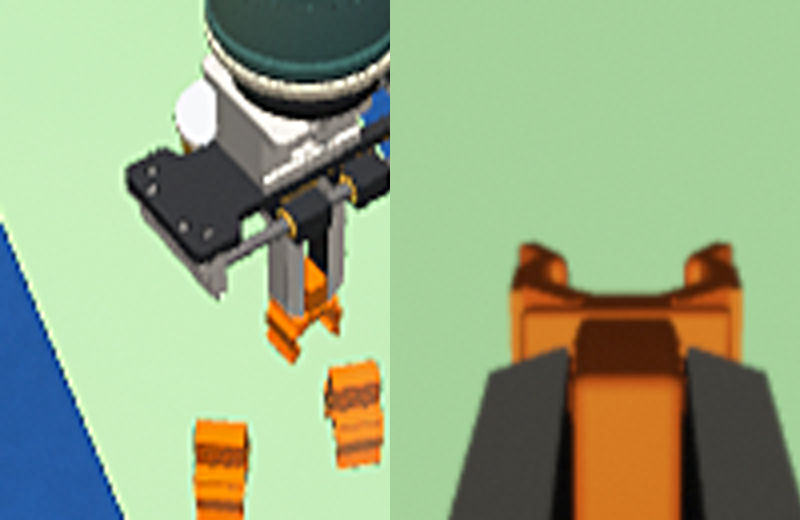

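The crop shows the fin squarely between the pads, with the tips resting on the crown's shoulders. Lift and carry to above the bare rail.

{"method": "play_rows", "body": {"moves": [0,0,0.02,0,0,0,0,0.05,0,0,0,0,0.09,0,0,0,0,0.13,0,0,0.01,0.01,0.165,-4,0,0.04,0.035,0.165,-10,0,0.075,0.06,0.165,-16,0,0.11,0.085,0.165,-19,0,0.145,0.11,0.165,-19,0,0.17,0.135,0.165,-19,0,0.185,0.148,0.165,-19,0,0.19,0.152,0.165,-19,0,0.19,0.152,0.165,-19,0,0.19,0.152,0.165,-19,0,0.19,0.152,0.165,-19,0]}}

```text
t: 5.3
tcp_pos: [621.2, -131.3, 205.7]
ee_rot: [2.336, 2.1, -0.001]
ft_force: [-0.8, 0.3, -0.7]
finger_gap: 0.147
finger_force: 36.7
```

```bash
python3 - <<'E'
from h import *
import pickle
c=cams.read_camera("wrist"); s=cams.read_camera("side"); pickle.dump((c,s),open("c2.pkl","wb")); save("wrist2",c["image"])
o=readout.observe(); print(o["tcp_pos"],o["ee_rot"],o["ft_force"],o["finger_gap"])
for y in(-20,-60,-100,-130,-160,-200): print(y,proj(c,(621.5+.105*(y+130),y,95)).round(1))
E
```

```text
[ 621.49550427 -130.92820256  205.69843373] [ 2.33572747e+00  2.10049094e+00 -1.05996713e-04] [-0.88823337  0.10408627  0.49282617] 0.14555106172535054
-20 [315.2  56. ]
-60 [315.3 107.7]
-100 [315.4 155.5]
-130 [315.5 189.2]
-160 [315.6 221. ]
-200 [315.7 260.8]
```

View pics/wrist2.png

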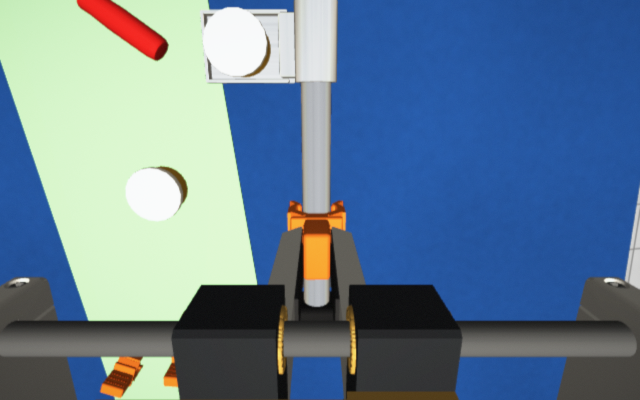

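The rail (column 316, predicted 315.4) and the clip (column 317) line up. The sleeve end is at row 82, about 80 mm ahead. Descend to just above contact, then feel.

{"method": "play_rows", "body": {"moves": [0,0,-0.03,0,0,0,0,-0.055,0,0,0,0,-0.066,0,0,0,0,-0.07,0,0,0,0,-0.07,0,0,0,0,-0.07,0,0]}}

```text
t: 6.0
tcp_pos: [622.5, -130.2, 136.6]
ee_rot: [2.334, 2.101, 0.001]
ft_force: [-0.9, -0.1, -0.8]
finger_gap: 0.148
finger_force: 36.7
```

{"method": "play_rows", "body": {"moves": [0,0,-0.002,0,0,0,0,-0.004,0,0,0,0,-0.005,0,0,0,0,-0.005,0,0]}}

```text
t: 6.4
tcp_pos: [622.0, -130.1, 131.2]
ee_rot: [2.334, 2.102, 0.0]
ft_force: [-3.6, 0.0, 6.6]
finger_gap: 0.149
finger_force: 37.3
```

{"method": "play_rows", "body": {"moves": [0,0,-0.001,0,0,0,0,-0.002,0,0,0,0,-0.002,0,0]}}

```text
t: 6.7
tcp_pos: [622.1, -130.1, 129.3]
ee_rot: [2.334, 2.102, 0.0]
ft_force: [-3.8, -0.5, 7.5]
finger_gap: 0.147
finger_force: 37.3
```

{"method": "play_rows", "body": {"moves": [-0.001,0,-0.001,0,0,-0.001,0,-0.002,0,0,-0.001,0,-0.002,0,0]}}

```text
t: 7.0
tcp_pos: [621.5, -130.1, 127.4]
ee_rot: [2.334, 2.101, 0.001]
ft_force: [-1.5, -0.2, 5.0]
finger_gap: 0.15
finger_force: 37.2
```

{"method": "play_rows", "body": {"moves": [0,0,-0.001,0,0,0,0,-0.002,0,0,0,0,-0.002,0,0]}}

```text
t: 7.3
tcp_pos: [621.3, -130.1, 125.0]
ee_rot: [2.334, 2.102, 0.001]
ft_force: [0.2, -0.1, 3.1]
finger_gap: 0.147
finger_force: 37.0
```

{"method": "play_rows", "body": {"moves": [0,0,-0.001,0,0,0,0,-0.002,0,0,0,0,-0.002,0,0]}}

```text
t: 7.6
tcp_pos: [620.9, -130.0, 122.1]
ee_rot: [-2.335, -2.102, 0.0]
ft_force: [1.8, 0.3, -1.8]
finger_gap: 0.148
finger_force: 36.6
```

{"method": "play_rows", "body": {"moves": [0,0,-0.002,0,0,0,0,-0.004,0,0,0,0,-0.004,0,0]}}

```text
t: 7.9
tcp_pos: [620.6, -129.9, 117.5]
ee_rot: [-2.334, -2.102, 0.001]
ft_force: [3.4, -0.6, -9.8]
finger_gap: 0.146
finger_force: 35.4
```

{"method": "play_rows", "body": {"moves": [0,0,-0.001,0,0,0,0,-0.002,0,0,0,0,-0.002,0,0]}}

```text
t: 8.2
tcp_pos: [620.8, -130.0, 116.1]
ee_rot: [-2.334, -2.102, 0.001]
ft_force: [1.6, -0.5, -9.0]
finger_gap: 0.148
finger_force: 35.4
```

{"method": "play_rows", "body": {"moves": [0,0,-0.001,0,0,0,0,-0.001,0,0]}}

```text
t: 8.4
tcp_pos: [621.1, -130.0, 115.8]
ee_rot: [2.335, 2.102, 0.0]
ft_force: [-0.6, -0.3, -1.1]
finger_gap: 0.145
finger_force: 35.9
```

{"method": "play_rows", "body": {"moves": [0,0,-0.001,0,0,0,0,-0.001,0,0]}}

```text
t: 8.6
tcp_pos: [621.2, -130.0, 115.7]
ee_rot: [2.334, 2.102, 0.001]
ft_force: [-5.2, 1.0, 13.8]
finger_gap: 0.146
finger_force: 36.8
```

It stopped solid at 115.7, against 115.5 expected, so it has snapped home. Ease off 1 mm and slide along the rail.

{"method": "play_rows", "body": {"moves": [0,0,0.001,0,0,0.0004,0.004,0.001,0,0,0.0008,0.008,0.001,0,0,0.0012,0.012,0.001,0,0,0.0017,0.016,0.001,0,0,0.0021,0.02,0.001,0,0,0.0025,0.024,0.001,0,0,0.0029,0.028,0.001,0,0,0.0034,0.032,0.001,0,0,0.0038,0.036,0.001,0,0,0.0042,0.04,0.001,0,0]}}

```text
t: 9.7
tcp_pos: [625.3, -89.8, 115.7]
ee_rot: [2.334, 2.102, -0.0]
ft_force: [-1.9, -2.8, 6.6]
finger_gap: 0.15
finger_force: 36.3
```

```bash
python3 - <<'E'
from h import *
import pickle
o=readout.observe(); print(o["tcp_pos"],o["ft_force"],o["moment"])
# collar face and sleeve end along rail, from the earlier scene view: scan colour along the axis line on top of rail
s=pickle.load(open("c1.pkl","rb"))["scene"]; hsv=cv2.cvtColor(s["image"],cv2.COLOR_RGB2HSV)
m=cv2.inRange(hsv,(0,150,80),(5,255,255))|cv2.inRange(hsv,(172,150,80),(180,255,255))
m[:280]=0; ys,xs=np.nonzero(m); print("collar",xs.min(),xs.max(),ys.min(),ys.max(),onz(s,xs.mean(),ys.mean(),95))
for y in range(-80,40,4):
    p=proj(s,(621.3+.105*(y+130),y,112)).round().astype(int); print(y,hsv[p[1],p[0]].tolist(),end=' ')
E
```

```text
[625.30599727 -89.77728091 115.70106156] [-1.93099601 -2.8402422   6.63050305] [-0.94403391  0.49784996  0.02800175]
collar 342 359 293 309 [648.39261907 140.74615991  95.        ]
-80 [107, 24, 189] -76 [107, 24, 189] -72 [107, 24, 188] -68 [107, 26, 189] -64 [107, 24, 188] -60 [107, 24, 189] -56 [108, 24, 189] -52 [108, 23, 188] -48 [107, 24, 188] -44 [107, 25, 190] -40 [107, 23, 219] -36 [107, 15, 231] -32 [106, 14, 230] -28 [108, 14, 231] -24 [106, 17, 230] -20 [106, 14, 230] -16 [107, 16, 229] -12 [105, 16, 229] -8 [107, 16, 229] -4 [105, 16, 229] 0 [105, 16, 228] 4 [106, 17, 229] 8 [108, 17, 229] 12 [105, 16, 228] 16 [106, 17, 228] 20 [103, 14, 161] 24 [108, 24, 183] 28 [107, 25, 190] 32 [108, 24, 189] 36 [107, 24, 188]
```

Sliding costs about 2.8 N. The sleeve spans y ≈ -40 to 20 and the collar face is near 133, so I expect contact with the carrier at TCP y ≈ -53 and the stop near 60.

{"method": "play_rows", "body": {"moves": [0.0002,0.004,0.0005,0,0,0.0006,0.008,0.0005,0,0,0.001,0.012,0.0005,0,0,0.0014,0.016,0.0005,0,0,0.0018,0.02,0.0005,0,0,0.0022,0.024,0.0005,0,0,0.0026,0.028,0.0005,0,0,0.0028,0.03,0.0005,0,0,0.003,0.032,0.0005,0,0,0.0031,0.033,0.0005,0,0,0.0032,0.034,0.0005,0,0,0.0033,0.035,0.0005,0,0,0.0034,0.036,0.0005,0,0,0.0035,0.037,0.0005,0,0,0.0036,0.038,0.0005,0,0,0.0037,0.039,0.0005,0,0,0.0038,0.04,0.0005,0,0,0.004,0.042,0.0005,0,0,0.0042,0.044,0.0005,0,0,0.0044,0.046,0.0005,0,0]}}

```text
t: 11.7
tcp_pos: [629.6, -44.4, 116.0]
ee_rot: [2.335, 2.101, -0.0]
ft_force: [4.5, -3.9, -3.6]
finger_gap: 0.146
finger_force: 35.7
```

{"method": "play_rows", "body": {"moves": [0.0002,0.002,0,0,0,0.0004,0.004,0,0,0,0.0006,0.006,0,0,0,0.0008,0.008,0,0,0,0.001,0.01,0,0,0,0.0013,0.013,0,0,0,0.0017,0.016,0,0,0,0.002,0.019,0,0,0,0.0023,0.022,0,0,0,0.0026,0.025,0,0,0,0.0029,0.028,0,0,0,0.0032,0.031,0,0,0,0.0035,0.034,0,0,0,0.0039,0.037,0,0,0,0.0042,0.04,0,0,0,0.0045,0.043,0,0,0,0.0048,0.046,0,0,0,0.0051,0.049,0,0,0,0.0053,0.05,0,0,0]}}

```text
t: 13.6
tcp_pos: [634.9, 5.8, 115.9]
ee_rot: [2.335, 2.102, -0.001]
ft_force: [4.8, -4.3, -3.2]
finger_gap: 0.146
finger_force: 36.1
```

{"method": "play_rows", "body": {"moves": [0.0006,0.002,0,0,0,0.0011,0.005,0,0,0,0.0014,0.008,0,0,0,0.0017,0.011,0,0,0,0.002,0.014,0,0,0,0.0023,0.017,0,0,0,0.0026,0.02,0,0,0,0.0029,0.023,0,0,0,0.0032,0.026,0,0,0,0.0035,0.029,0,0,0,0.0037,0.031,0,0,0,0.0039,0.033,0,0,0,0.0041,0.035,0,0,0,0.0042,0.036,0,0,0,0.0043,0.037,0,0,0]}}

```text
t: 15.1
tcp_pos: [639.1, 43.1, 115.9]
ee_rot: [-2.335, -2.102, 0.0]
ft_force: [0.1, -2.7, -5.3]
finger_gap: 0.145
finger_force: 36.0
```

```bash
python3 - <<'E'
from h import *
s=cams.read_camera("scene"); save("scene3",cv2.resize(s["image"][200:340,240:410],None,fx=4,fy=4,interpolation=cv2.INTER_CUBIC))
E
```

```text
(no output)
```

View pics/scene3.png

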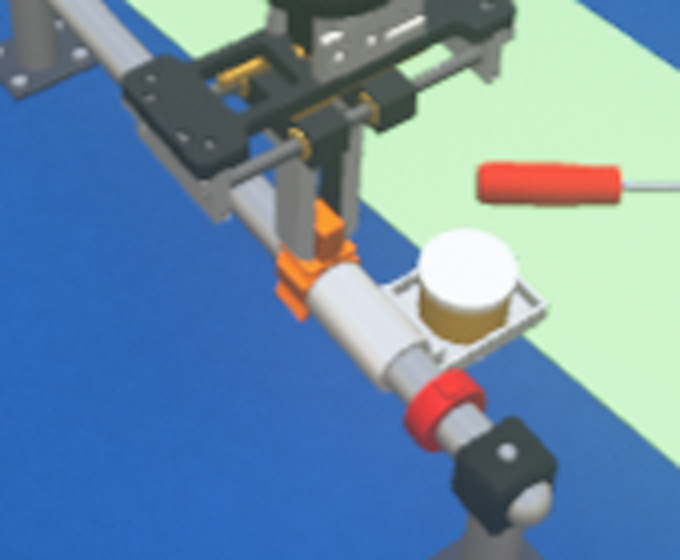

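The clip is against the sleeve (crop (320,270)). A gap of roughly 15 mm remains between the sleeve end (405,365) and the collar (440,405). I'll continue slowly.

{"method": "play_rows", "body": {"moves": [0.0001,0.001,0,0,0,0.0002,0.002,0,0,0,0.0003,0.003,0,0,0,0.0004,0.004,0,0,0,0.0005,0.005,0,0,0,0.0006,0.006,0,0,0,0.0007,0.007,0,0,0,0.0008,0.008,0,0,0]}}

```text
t: 15.95
tcp_pos: [639.9, 51.1, 115.9]
ee_rot: [-2.335, -2.102, 0.0]
ft_force: [-0.3, -2.3, -6.5]
finger_gap: 0.147
finger_force: 35.9
```

{"method": "play_rows", "body": {"moves": [0.0001,0.001,0,0,0,0.0002,0.002,0,0,0]}}

```text
t: 16.15
tcp_pos: [640.2, 53.1, 115.9]
ee_rot: [-2.335, -2.102, 0.0]
ft_force: [-1.1, -3.4, -7.3]
finger_gap: 0.147
finger_force: 35.9
```

{"method": "play_rows", "body": {"moves": [0.0001,0.001,0,0,0,0.0002,0.002,0,0,0]}}

```text
t: 16.35
tcp_pos: [640.4, 55.1, 115.9]
ee_rot: [-2.335, -2.102, 0.0]
ft_force: [-0.3, -2.8, -6.5]
finger_gap: 0.147
finger_force: 35.9
```

{"method": "play_rows", "body": {"moves": [0.0001,0.001,0,0,0,0.0001,0.001,0,0,0]}}

```text
t: 16.55
tcp_pos: [640.5, 56.3, 115.9]
ee_rot: [-2.334, -2.102, -0.0]
ft_force: [-0.3, -2.5, -6.2]
finger_gap: 0.148
finger_force: 35.9
```

{"method": "play_rows", "body": {"moves": [0.0001,0.001,-0.0003,0,0,0.0002,0.0015,-0.0003,0,0]}}

```text
t: 16.75
tcp_pos: [640.7, 57.5, 115.8]
ee_rot: [2.335, 2.102, -0.0]
ft_force: [-3.3, -2.9, -2.5]
finger_gap: 0.143
finger_force: 36.1
```

{"method": "play_rows", "body": {"moves": [0.0001,0.0005,0,0,0,0.0001,0.001,0,0,0]}}

```text
t: 16.95
tcp_pos: [640.8, 58.5, 115.8]
ee_rot: [2.335, 2.102, -0.0]
ft_force: [-2.4, -3.0, -1.2]
finger_gap: 0.147
finger_force: 36.2
```

{"method": "play_rows", "body": {"moves": [0.0001,0.0005,0,0,0,0.0001,0.001,0,0,0]}}

```text
t: 17.15
tcp_pos: [640.9, 59.5, 115.8]
ee_rot: [-2.335, -2.102, 0.0]
ft_force: [-3.4, -3.6, -0.8]
finger_gap: 0.147
finger_force: 36.3
```

{"method": "play_rows", "body": {"moves": [0.0001,0.0005,0,0,0,0.0001,0.001,0,0,0]}}

```text
t: 17.35
tcp_pos: [641.0, 60.5, 115.8]
ee_rot: [-2.335, -2.102, 0.0]
ft_force: [-3.2, -3.5, -0.6]
finger_gap: 0.146
finger_force: 36.3
```

{"method": "play_rows", "body": {"moves": [-0.0002,0.0005,0,0,0,-0.0001,0.001,0,0,0]}}

```text
t: 17.55
tcp_pos: [641.0, 61.5, 115.8]
ee_rot: [2.334, 2.102, 0.0]
ft_force: [-1.9, -3.8, -0.4]
finger_gap: 0.146
finger_force: 36.3
```

{"method": "play_rows", "body": {"moves": [0.0001,0.0005,0,0,0,0.0001,0.001,0,0,0]}}

```text
t: 17.75
tcp_pos: [641.1, 62.5, 115.8]
ee_rot: [2.335, 2.102, 0.0]
ft_force: [-2.7, -3.4, -0.0]
finger_gap: 0.15
finger_force: 36.3
```

{"method": "play_rows", "body": {"moves": [0.0001,0.0005,0,0,0,0.0001,0.001,0,0,0]}}

```text
t: 17.95
tcp_pos: [641.2, 63.5, 115.8]
ee_rot: [2.335, 2.102, 0.0]
ft_force: [-2.0, -3.7, 1.1]
finger_gap: 0.146
finger_force: 36.4
```

{"method": "play_rows", "body": {"moves": [0.0001,0.0005,0,0,0,0.0001,0.001,0,0,0]}}

```text
t: 18.15
tcp_pos: [641.3, 64.5, 115.8]
ee_rot: [2.335, 2.102, 0.0]
ft_force: [-1.1, -4.9, 1.6]
finger_gap: 0.146
finger_force: 36.4
```

{"method": "play_rows", "body": {"moves": [0.0001,0.0005,0,0,0,0.0001,0.001,0,0,0]}}

```text
t: 18.35
tcp_pos: [641.4, 65.5, 115.7]
ee_rot: [2.334, 2.102, 0.0]
ft_force: [-0.9, -4.3, 1.1]
finger_gap: 0.146
finger_force: 36.4
```

{"method": "play_rows", "body": {"moves": [0,0.0005,0,0,0,0.0001,0.0005,0,0,0]}}

```text
t: 18.55
tcp_pos: [641.5, 65.8, 115.7]
ee_rot: [2.335, 2.102, -0.0]
ft_force: [-3.4, -4.8, 3.8]
finger_gap: 0.147
finger_force: 36.5
```

{"method": "play_rows", "body": {"moves": [0,0.0005,0,0,0,0.0001,0.0005,0,0,0]}}

```text
t: 18.75
tcp_pos: [641.5, 65.8, 115.7]
ee_rot: [2.335, 2.101, -0.001]
ft_force: [-4.3, -6.0, 4.0]
finger_gap: 0.147
finger_force: 36.6
```

{"method": "play_rows", "body": {"moves": [-0.0002,0.0005,0,0,0,-0.0002,0.0005,0,0,0]}}

```text
t: 18.95
tcp_pos: [641.5, 65.9, 115.8]
ee_rot: [2.335, 2.101, -0.001]
ft_force: [-2.4, -8.3, 3.5]
finger_gap: 0.147
finger_force: 36.5
```

{"method": "play_rows", "body": {"moves": [0,0.0005,0,0,0,0,0.0005,0,0,0]}}

```text
t: 19.15
tcp_pos: [641.5, 65.9, 115.7]
ee_rot: [2.335, 2.1, -0.002]
ft_force: [-2.2, -12.0, 3.2]
finger_gap: 0.149
finger_force: 36.5
```

Solid stop: y holds at 65.9 while the force climbs to 12 N. Ease off, release and rise.

{"method": "play_rows", "body": {"moves": [0.0002,-0.001,0,0,0,0.0002,-0.001,0,0,0,0.0002,-0.001,0,0,20,0.0002,-0.001,0,0,30,0.0002,-0.001,0,0,40,0.0002,-0.001,0,0,40,0.0002,-0.001,0,0,40,0.0002,-0.001,0,0,40,0.0002,-0.001,0.01,0,40,0.0002,-0.001,0.03,0,40,0.0002,-0.001,0.07,0,40,0.0002,-0.001,0.11,0,40,0.0002,-0.061,0.15,0,40,0.0002,-0.11,0.18,0,40,0.0002,-0.15,0.2,0,40,0.0002,-0.15,0.2,0,40,0.0002,-0.15,0.2,0,40,0.0002,-0.15,0.2,0,40]}}

```text
t: 20.95
tcp_pos: [641.4, -82.3, 316.1]
ee_rot: [2.335, 2.102, 0.001]
ft_force: [0.9, 1.0, -0.8]
finger_gap: 0.4
finger_force: 0.0
```

```bash
python3 - <<'E'
from h import *
s=cams.read_camera("scene"); d=cams.read_camera("side")
a=cv2.resize(s["image"][210:340,280:400],None,fx=4,fy=4,interpolation=cv2.INTER_CUBIC)[:520]
b=cv2.resize(d["image"][90:220,290:370],None,fx=4,fy=4,interpolation=cv2.INTER_CUBIC)
save("final",np.hstack([a,b]))
E
```

```text
(no output)
```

View pics/final.png

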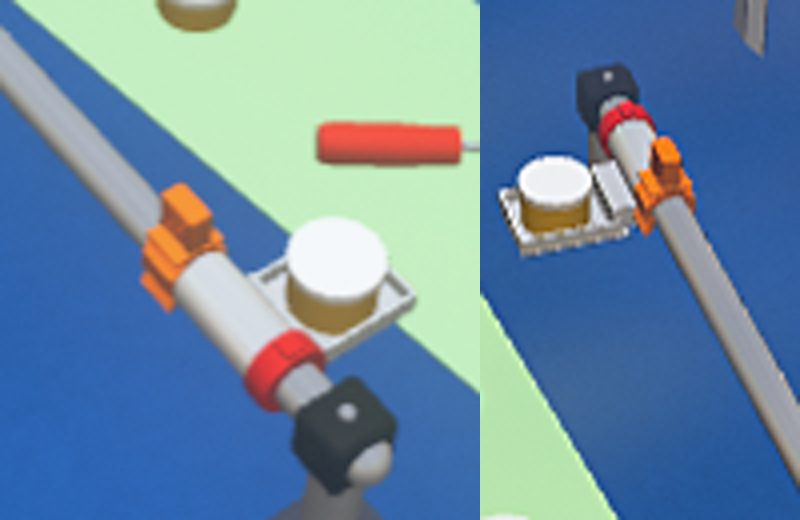

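The picture shows the clip upright on the rail at (185,245), tight to the sleeve, with the sleeve against the collar at (285,370). The gripper is clear.

```bash
python3 -c "
from bench import ctrl; print(ctrl.close_job())"
```

```text
the job is handed in; nothing more can be done
None
```

The keeper clip is snapped home on the rail, snug against the sleeve, with the carrier up against the stop collar. I handed the job in after about 21 s of the 67 s allowed; the hand-in gave no verdict.

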